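# Put the flat grater away from the chopping block

## Robot

A 6-joint arm with a two-finger parallel gripper is mounted at the origin on the work surface. World frame = base frame: x ahead of the robot, y to its left, z up, the work surface at z = 0. Lengths are in m, angles in rad, forces in N, time in s.
With the tool pointing down it reaches from about 0.3 to 0.825 m from the base axis. Payload 5.4 kg.
Tool frame: the origin (TCP) lies midway between the tips of the shut fingers; the grasp point (between the pads) lies 19 mm behind it (hold_point_z is the distance from the TCP to the grasp point, in m); z points along the fingers, y is the direction in which the jaws open and shut (so a half turn about z gives the same grasp; the last joint's range is limited). The gripper opens to 92 mm and grips with 3 to 60 N. Pads are 20 mm wide; open, the fingers measure 128 mm over their backs; the gripper's body (75 mm by 189 mm) begins 69 mm behind the grasp point.
Start: joints at [-1.37, 0.158, 1.597, -0, 1.386, -0.21], TCP at [0.23, -0.527, 0.215] pointing down, gripper open.
Joint ranges: [-2.91, 2.91], [-0.94, 2.29], [0.18, 2.7], [-1.29, 4.43], [0.17, 2.64], [-3, 3]. Speed limits (rad/s): [2.57, 2.57, 3.14, 3.14, 3.14, 3.14].

## Interface

Orientations are given as [roll, pitch, yaw] about the fixed x, y, z axes, in that order (R = Rz(yaw) Ry(pitch) Rx(roll)).
In Python, from cell import * gives the robot as it stands. The module is installed in compiled form; this text tells all that it offers. Calls block until the motion is done:
- goto(position, orientation): joint-space move of the TCP to a pose.
- servo_line(position, rotation=None, feed=0.15, force_limit=None): straight line of the TCP; rotation=None keeps the orientation; feed is the mean speed in m/s. With force_limit (N) it stops when the force on the tool has changed by that much, and returns True; else False.
- move_j(angles): joint-space move.
- set_gripper(opening): opening from 0.0 (shut) to 1.0 (fully open); the grip force is fixed at half the most; returns when the fingers have stopped.
- pause(seconds).
- ik(position, orientation): joint angles nearest the present ones, or None.
- sense(): the state.
- read_camera(name): name is "scene" or "top" or "wrist"; returns a dict with "color" (480x640x3 uint8, red, green, blue), "K" (3x3 intrinsics, pixels), "D" ([k1, k2, p1, p2, k3] as OpenCV has them; the pictures are not rectified), "extrinsics" (4x4, takes a point from camera to world coordinates); the wrist camera has in their place "hand_eye" (4x4, takes a point from camera to tool coordinates, whose origin is the TCP and whose axes are the flange's). Camera axes: x right, y down, z forward; pixel columns grow to the right and rows downward; lengths in m; the calibration is good to about 2 mm. A picture is of the moment at which its call begins: read the wrist's pose just before it. There is no depth.
A pose or a line that the arm cannot do raises IKError and nothing moves.
- finish_job(): hands the job in, once; it reports no verdict.
The state is a dict: "time": time; "qpos": joint angles; "qvel": joint speeds; "joint_efforts": joint torques, N m; "position": TCP position; "tcp_rot": TCP orientation; "ft_force": force on the tool from outside, world axes, zero at the start; "torque": the same for the moment, N m; "finger_gap": opening from 0.0 (shut) to 1.0 (fully open).
Only numpy, scipy, OpenCV 4.12 (cv2) and the standard library are available. Lean on these libraries where they do the work, as an engineer would, in place of code of your own. Each camera call takes 0.05 s, during which the arm holds its last target.

## Task

Put the flat steel grater with the black handle away in the free bay of the white caddy. It lies too flat on the chopping block to pick up, so first slide it along the block until its black handle sticks out well past the block's edge, then pinch the handle there, carry the grater over and lay it down flat in the bay (no dropping), blade fully in between the side walls and close to the end wall, handle sticking out of the open end. Leave everything else where it stands, on the block, in the caddy and on the counter, and let go at the end.

Things in the scene. Friction and masses are not known exactly. Their poses are not given: they have to be found in the camera images.
- grater_mid (a point): centre (half-way up) of the flat grater: steel sheet 160 long, 3 thick, about 130 g. x axis along it to the handle, z up out of its face. Blade (steel, dark dots) 64 wide, x=-80 to +5; black handle 34 wide, also 3 thick, x=+5 to +80. Centre of mass at x=-12. Starts flat on the block, handle pointing roughly away from the robot (within 0.45 rad of the block's x axis)
- grater_end (a point): middle of the far end edge of the grater's black handle, 80 mm along x from grater_mid; same axes
- block: fixed wooden chopping block, 200 (x) by 300 (y) by 60 high; origin at the centre of its underside on the counter, x axis pointing roughly away from the robot. Its far edge is at x=+100
- caddy: fixed white caddy left or right of the block, 92 (x) by 186 (y); origin centre of underside. Two bays along y, blue floors 36 above the counter, 74 wide, centred at y=+50 (free) and y=-50 (holds slicer), 26 thick wall between. End wall at -x (inner face x=-40) and side walls rise 14 above the floor; open at +x, floor ends at x=+46
- bay (a point): where grater_mid belongs when put away: caddy frame x=+45, y=+50, 37.5 above the counter; axes as the caddy's, grater x along bay x. There the blade lies on the bay floor between the side walls (5 to spare each side), its end 5 from the end wall, the handle sticking out along +x beyond the caddy
- slicer_mid (a point): centre of the slicer, a loose flat sheet of the same shape and size as the grater but with a red handle, lying in the caddy's other bay: leave it, its top nearly 39 above the counter
- cooker: fixed closed pressure cooker on the other side of the block from the caddy: round, 224 across, 180 high; origin centre of underside. Its long black handle reaches 243 out along x, 26 wide, 121 to 158 high; a small one reaches 135 along -x
- salt_cellar_mid (a point): centre of the loose blue ceramic salt cellar, 64 across, 56 high, standing on the block to one side of the grater, at times in the way of a straight push
- weight_mid (a point): centre of the loose steel regulator weight, 32 across, 34 high, standing on the block to the other side of the grater, at times in the way of a straight push
- funnel_mid (a point): a point 40 up the axis of the small loose aluminium funnel standing mouth down on the counter, 84 across, 85 high
- jar_mid (a point): centre of the loose glass jar with red cap, 70 across, 90 high, on the counter beyond the block
- mug_mid (a point): centre of the loose terracotta mug, 76 across, 85 high, its handle pointing away from the block, on the counter beyond the block
Mind the look-alikes: they are no part of the job. What is shaped like the part that bears grater_mid but blue is not meant.

How it is judged:
By the outcome, as a careful person would: the job done as asked, in the order asked, and still so for the second after the job is handed in, with the robot touching nothing.
It also fails if it takes over 56 s, if anything falls off the work surface, if the arm or the gripper's body presses on something with over 40 N, if the wrist force passes 120 N, or if a joint passes its speed limit or range.

## Working session

There is one attempt and no reset: what is moved stays moved. The work goes in short steps, each a Python script; the robot and the scene stay as the last script left them, time stands still between calls to the robot, and variables do not carry over. Pictures are saved under pics/ and viewed, and the job is handed in when it is done.

```bash
mkdir -p pics
python3 - <<'E'
from cell import *
import cv2
s=sense();print(s)
for n in("scene","top","wrist"):
    c=read_camera(n);cv2.imwrite(f"pics/{n}0.png",c["color"][:,:,::-1])
    print(n,c["K"],c["D"],c.get("extrinsics",c.get("hand_eye")))
E
```

```text
{'time': 0.0, 'qpos': array([-1.37010406e+00,  1.59058259e-01,  1.59821478e+00,  6.03604820e-06,
        1.38617523e+00, -2.10079729e-01]), 'qvel': array([ 0.00021934, -0.00071464,  0.00085467,  0.00057702, -0.00025065,
        0.00012628]), 'joint_efforts': array([ 6.21503223e-04, -3.85572302e+01, -3.22105694e+01,  7.01922923e-02,
        3.78121203e-02, -1.27852290e-04]), 'position': array([ 0.22947522, -0.52655456,  0.21362248]), 'tcp_rot': array([-3.13977908e+00, -3.92765615e-04,  4.10770524e-01]), 'ft_force': array([0.05997179, 0.33733756, 0.68454261]), 'torque': array([ 0.0285875 , -0.00464128, -0.05999089]), 'finger_gap': 1.0021065287546087}
scene [[567.97303728   0.         320.2692906 ]
 [  0.         567.97303728 231.48687859]
 [  0.           0.           1.        ]] [0.05195522 0.         0.         0.         0.        ] [[-0.43968925  0.53579801 -0.72082859  1.44391404]
 [ 0.89814826  0.26073469 -0.35404395  0.50079911]
 [-0.00175102 -0.80308026 -0.59586829  0.88668774]
 [ 0.          0.          0.          1.        ]]
top [[464.96708847   0.         317.85748175]
 [  0.         464.96708847 245.21489914]
 [  0.           0.           1.        ]] [-0.0233289  0.         0.         0.         0.       ] [[-0.02101445 -0.98460881  0.1735047   0.26583748]
 [-0.99963744  0.02361467  0.01293559  0.01690761]
 [-0.01683375 -0.17316996 -0.98474808  1.34467922]
 [ 0.          0.          0.          1.        ]]
wrist [[384.15831178   0.         319.75272124]
 [  0.         384.15831178 244.44393088]
 [  0.           0.           1.        ]] [-0.06354324  0.          0.          0.          0.        ] [[ 2.49145070e-04 -9.55308317e-01 -2.95611159e-01  8.34761694e-02]
 [ 9.99998695e-01  7.09896417e-04 -1.45131600e-03  1.45829177e-03]
 [ 1.59630755e-03 -2.95610412e-01  9.55307247e-01 -1.71436669e-01]
 [ 0.00000000e+00  0.00000000e+00  0.00000000e+00  1.00000000e+00]]
```

View pics/scene0.png

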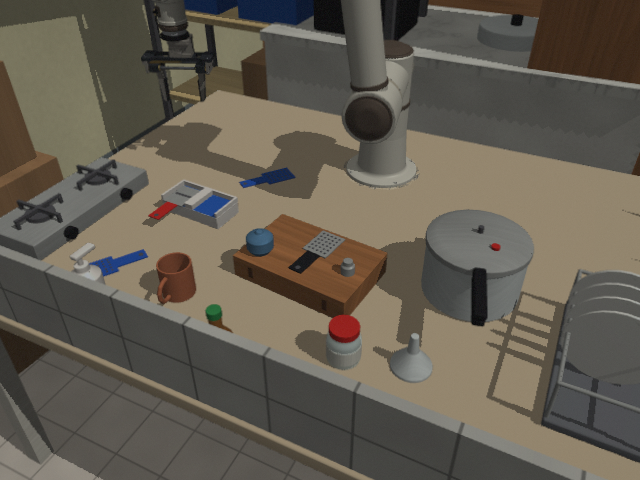

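View pics/top0.png

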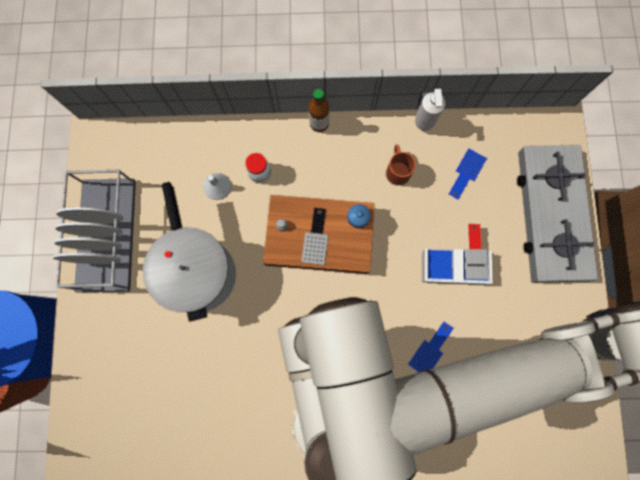

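Run:
```python
import cv2
im=cv2.imread("pics/top0.png");cv2.imwrite("pics/top0c.png",cv2.resize(im[90:290,180:440],None,fx=3,fy=3,interpolation=cv2.INTER_CUBIC))
```

```text
(no output)
```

View pics/top0c.png

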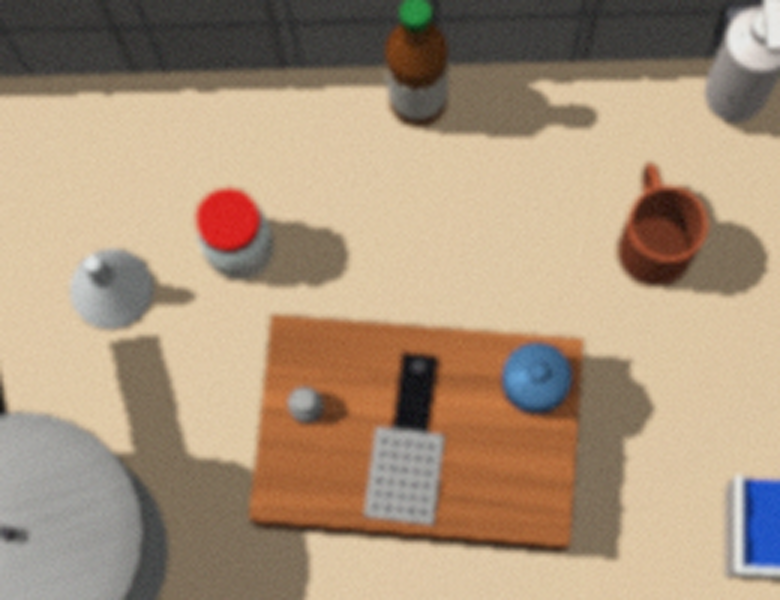

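Top view: up in the picture is +x and left is +y. The sheets that could be meant are:
- Steel blade with dark dots and black handle on the block, at (315,232). This is the grater.
- Blue look-alikes on the counter at (467,172) and (432,348).
- Red-handled slicer in the right bay, at (477,255).

The crop confirms the dotted steel sheet on the block. The free blue bay is at (440,264), and the salt cellar (359,216) and weight (282,225) are both clear of a push along the grater's axis. Next I get coarse positions.

```bash
cat > h.py <<'E'
import numpy as np, cv2
from cell import *
from scipy.spatial.transform import Rotation as Rn
def snap(n,f=None):
    s=sense(); c=read_camera(n); 
    if "extrinsics" in c: T=np.array(c["extrinsics"])
    else:
        W=np.eye(4);W[:3,:3]=Rn.from_euler('xyz',s["tcp_rot"]).as_matrix();W[:3,3]=s["position"];T=W@np.array(c["hand_eye"])
    c["T"]=T
    if f: cv2.imwrite(f,c["color"][:,:,::-1]); np.savez(f[:-4]+".npz",K=c["K"],D=c["D"],T=T,color=c["color"])
    return c
def cast(c,px,z):
    p=cv2.undistortPoints(np.array(px,float).reshape(-1,1,2),np.array(c["K"]),np.array(c["D"])).reshape(-1,2)
    d=np.c_[p,np.ones(len(p))]@c["T"][:3,:3].T; o=c["T"][:3,3]
    return o+d*((z-o[2])/d[:,2])[:,None]
def proj(c,P):
    T=np.linalg.inv(c["T"]); r,_=cv2.Rodrigues(T[:3,:3])
    return cv2.projectPoints(np.array(P,float).reshape(-1,1,3),r,T[:3,3],np.array(c["K"]),np.array(c["D"]))[0].reshape(-1,2)
E
python3 - <<'E'
from h import *
c=snap("top","pics/t1.png")
def q(u,v): return (180+u/3,90+v/3)
np.set_printoptions(precision=4,suppress=True)
print("grater corners",cast(c,[q(375,427),q(443,432),q(433,523),q(365,517),q(403,354),q(436,357)],.063))
print("block",cast(c,[q(272,317),q(582,340),q(568,548),q(251,523)],.06))
print("caddy",cast(c,[(427,250),(491,251),(491,283),(424,281)],.05))
print("cellar,weight",cast(c,[q(537,378)],.1),cast(c,[q(305,405)],.09))
print("mug,jar,funnel",cast(c,[(400,163)],.085),cast(c,[(256,163)],.09),cast(c,[(212,180)],.085))
E
```

```text
grater corners [[0.5293 0.0692 0.063 ]
 [0.523  0.0055 0.063 ]
 [0.4373 0.0169 0.063 ]
 [0.4444 0.0798 0.063 ]
 [0.5992 0.0415 0.063 ]
 [0.5955 0.0103 0.063 ]]
block [[ 0.6396  0.166   0.06  ]
 [ 0.6094 -0.1285  0.06  ]
 [ 0.4115 -0.1073  0.06  ]
 [ 0.4416  0.1862  0.06  ]]
caddy [[ 0.4729 -0.273   0.05  ]
 [ 0.4658 -0.4527  0.05  ]
 [ 0.3758 -0.4451  0.05  ]
 [ 0.3858 -0.2593  0.05  ]]
cellar,weight [[ 0.5638 -0.0814  0.1   ]] [[0.5461 0.1323 0.09  ]]
mug,jar,funnel [[ 0.7188 -0.2043  0.085 ]] [[0.728  0.2039 0.09  ]] [[0.6828 0.3298 0.085 ]]
```

Run:
```python
from h import *
goto([.45,-.31,.27],[np.pi,0,-.05]); pause(.2); snap("wrist","pics/w_caddy.png")
goto([.52,.03,.28],[np.pi,0,-.14]); pause(.2); snap("wrist","pics/w_gr.png")
s=sense();print(s["time"],s["position"],s["tcp_rot"],s["qpos"],s["ft_force"])
```

```text
3.2083 [0.52006824 0.02918115 0.27989834] [ 3.14150863e+00  1.81169805e-04 -1.41352114e-01] [-1.76158551e-01 -2.04507509e-02  1.65684179e+00 -9.04676905e-05
  1.50537975e+00  1.53599580e+00] [ 0.22284577 -0.44757724  0.87906174]
```

View pics/w_caddy.png

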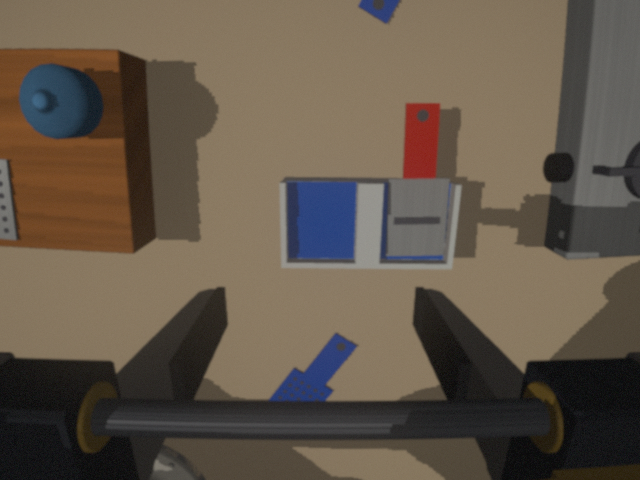

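View pics/w_gr.png

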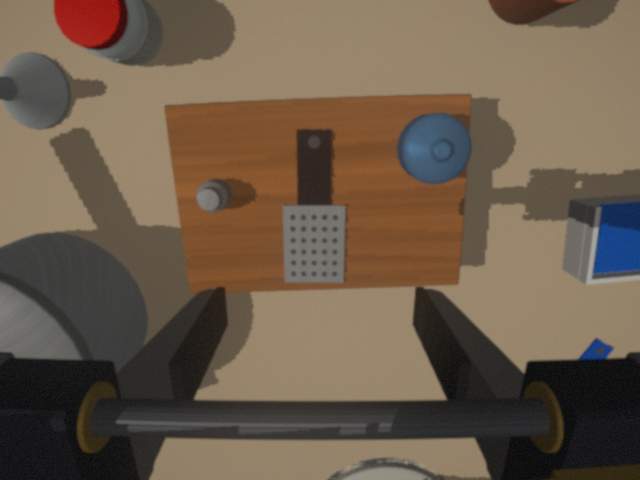

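Wrist pictures:
- **Caddy:** free blue floor at about (322,222), between side walls at x≈284 and x≈358. The red-handled slicer is at (420,220).
- **Block:** grater blade at (315,243) and its black handle at (314,165), salt cellar at (435,148), weight at (213,195).

I fit these parts next.

```bash
cat > fit.py <<'E'
from h import *
np.set_printoptions(precision=4,suppress=True)
def load(f):
    d=np.load(f); return {k:d[k] for k in d}
def big(m,roi):
    mm=np.zeros_like(m); x0,y0,x1,y1=roi; mm[y0:y1,x0:x1]=m[y0:y1,x0:x1]
    mm=cv2.morphologyEx(mm,cv2.MORPH_CLOSE,np.ones((5,5)));mm=cv2.morphologyEx(mm,cv2.MORPH_OPEN,np.ones((5,5)))
    cs,_=cv2.findContours(mm,cv2.RETR_EXTERNAL,cv2.CHAIN_APPROX_NONE)
    return max(cs,key=cv2.contourArea)
def rect(c,cnt,z):
    P=cast(c,cnt.reshape(-1,2),z)[:,:2]
    r=cv2.minAreaRect((P*1000).astype(np.float32)); return r, cv2.boxPoints(r)/1000
E
python3 - <<'E'
from fit import *
c=load("pics/w_gr.npz"); hsv=cv2.cvtColor(c["color"],cv2.COLOR_RGB2HSV)
H,S,V=cv2.split(hsv)
roi=(240,110,380,300)
m=((S<60)&(V>90)).astype(np.uint8)*255
r,b=rect(c,big(m,roi),.063);print("blade",r);print(b)
m=((V<75)).astype(np.uint8)*255
r2,b2=rect(c,big(m,(270,110,360,225)),.063);print("handle",r2);print(b2)
a=np.array(r2[0])-np.array(r[0]);print("yaw centres",np.arctan2(a[1],a[0]),np.hypot(*a))
m=((H<14)&(S>110)&(V>50)).astype(np.uint8)*255
cn=cv2.convexHull(big(m,(150,80,490,300)));
print("blockpx",cv2.approxPolyDP(cn,8,True).reshape(-1,2))
print(cast(c,cv2.approxPolyDP(cn,8,True).reshape(-1,2),.06))
c=load("pics/w_caddy.npz"); H,S,V=cv2.split(cv2.cvtColor(c["color"],cv2.COLOR_RGB2HSV))
m=((H>105)&(H<130)&(S>120)).astype(np.uint8)*255
cn=big(m,(270,160,375,275));print("floor px",cv2.boundingRect(cn));r,b=rect(c,cn,.036);print("floor",r);print(b)
m=((S<70)&(V>110)).astype(np.uint8)*255
cn=big(m,(260,165,475,280)); r,b=rect(c,cn,.05);print("caddytop",r);print(b);print(cv2.boundingRect(cn))
E
python3 - <<'E'
import cv2
im=cv2.imread("pics/w_caddy.png");cv2.imwrite("pics/w_caddyc.png",cv2.resize(im[150:290,260:480],None,fx=3.6,fy=3.6,interpolation=cv2.INTER_CUBIC))
E
```

```text
blade ((485.20538330078125, 39.2756462097168), (64.4048080444336, 84.5030517578125), 81.6137466430664)
[[0.4387 0.0136]
 [0.5223 0.0013]
 [0.5317 0.065 ]
 [0.4481 0.0773]]
handle ((564.1444702148438, 27.530548095703125), (33.73195266723633, 73.29698181152344), 81.88651275634766)
[[0.5255 0.016 ]
 [0.598  0.0057]
 [0.6028 0.0391]
 [0.5302 0.0494]]
yaw centres -0.1477032825841743 79.80806207729718
blockpx [[470  96]
 [457 282]
 [192 293]
 [166 106]]
[[ 0.6118 -0.1321  0.06  ]
 [ 0.4186 -0.1114  0.06  ]
 [ 0.4468  0.183   0.06  ]
 [ 0.6444  0.162   0.06  ]]
floor px (290, 182, 66, 76)
floor ((434.7409973144531, -313.23828125), (69.32271575927734, 83.88654327392578), 86.5253677368164)
[[ 0.3908 -0.3453]
 [ 0.4745 -0.3504]
 [ 0.4787 -0.2812]
 [ 0.395  -0.2761]]
caddytop ((427.1141052246094, -355.8051452636719), (203.51158142089844, 113.80110931396484), 88.11588287353516)
[[ 0.3669 -0.4556]
 [ 0.4806 -0.4594]
 [ 0.4873 -0.256 ]
 [ 0.3736 -0.2522]]
(267, 174, 195, 106)
```

View pics/w_caddyc.png

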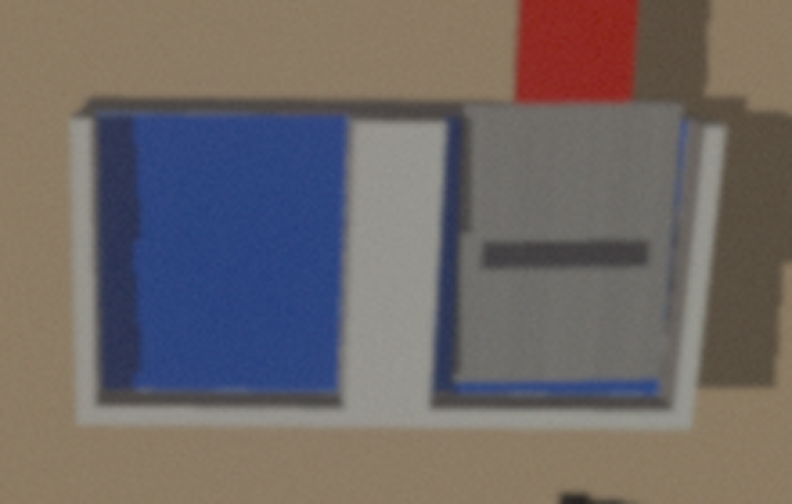

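Run:
```python
from fit import *
c=load("pics/w_caddy.npz")
q=lambda L:[(260+(u+.5)/3.6-.5,150+(v+.5)/3.6-.5) for u,v in L]
P=cast(c,q([(72,119),(726,125),(690,428),(78,424),(97,119),(348,119),(342,405),(100,405)]),.05)[:,:2]
print(P)
# fit caddy pose: model points
M=np.array([(46,93),(46,-93),(-46,-93),(-46,93),(46,87),(46,13),(-40,13),(-40,87)])/1000
def kab(M,P):
    mc,pc=M.mean(0),P.mean(0);h=(M-mc).T@(P-pc);t=np.arctan2(h[0,1]-h[1,0],h[0,0]+h[1,1])
    R=np.array([[np.cos(t),-np.sin(t)],[np.sin(t),np.cos(t)]]);return t,R,pc-R@mc
t,R,o=kab(M,P);print("caddy",t,o,"bay",R@[.045,.05]+o);print(((M@R.T+o)-P)*1000)
```

```text
[[ 0.48   -0.2723]
 [ 0.4693 -0.4581]
 [ 0.3773 -0.4522]
 [ 0.3882 -0.2667]
 [ 0.4796 -0.2794]
 [ 0.476  -0.3503]
 [ 0.3902 -0.3464]
 [ 0.3939 -0.2738]]
caddy -0.058121638452149675 [ 0.4289 -0.3623] bay [ 0.4767 -0.315 ]
[[ 0.2217  0.2369]
 [ 0.0678  0.3285]
 [ 0.2244 -0.2054]
 [ 0.1812 -0.0962]
 [ 0.2466  1.3137]
 [-0.4532 -1.7139]
 [-0.5593 -0.5411]
 [ 0.0708  0.6775]]
```

Run:
```python
from h import *
yaw=-.147; u=np.array([np.cos(yaw),np.sin(yaw)]); rear=np.array([.5224,.0337])-.08*u
rot=[np.pi,0,yaw]
set_gripper(.43)
p=rear-.0155*u
goto([*p,.10],rot)
print(sense()["position"],sense()["finger_gap"],sense()["ft_force"])
servo_line([*p,.068],feed=.08)
hit=servo_line([*p,.0585],feed=.015,force_limit=4)
s=sense();print(hit,s["position"],s["ft_force"],s["time"])
snap("wrist","pics/w_touch.png")
```

```text
[0.42977635 0.04733943 0.10159115] 0.4308283354487335 [ 1.26435588  0.16971997 -0.0262761 ]
True [0.42799861 0.04768883 0.06031895] [-0.76664385 -0.49339813  5.24667291] 6.0
```

View pics/w_touch.png

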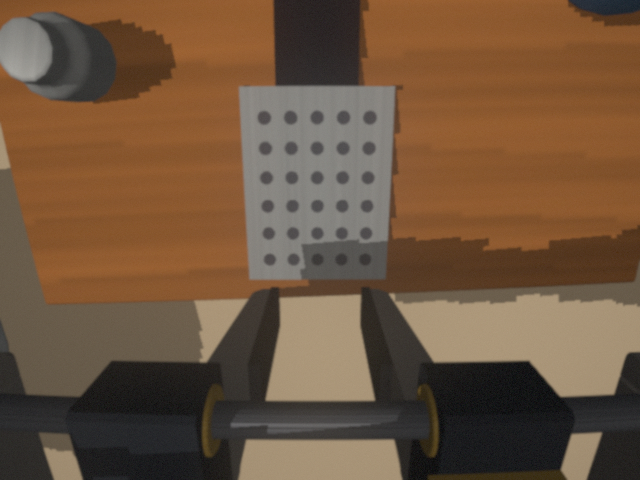

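The fingertips touch the block at z≈0.060. They sit at (265,290) and (372,290), just behind the blade's rear edge (y≈280) and within its width. I raise 0.8 mm and push.

Run:
```python
from h import *
yaw=-.147; u=np.array([np.cos(yaw),np.sin(yaw)]); rear=np.array([.5224,.0337])-.08*u
p=rear-.0155*u
servo_line([*p,.0611],feed=.02)
print(sense()["position"],sense()["ft_force"])
e=rear+(.093-.010)*u
hit=servo_line([*e,.0611],feed=.05,force_limit=15)
s=sense();print(hit,s["position"],e,s["ft_force"],s["time"])
b=e-.015*u
servo_line([*b,.0625],feed=.06)
servo_line([*b,.16],feed=.15)
q=b-.02*u
goto([*(q),.28],[np.pi,0,yaw]);pause(.15);snap("wrist","pics/w_push.png");print(sense()["time"])
```

```text
[0.42778145 0.04772369 0.06091288] [-0.42583249  0.01887045  0.2347636 ]
False [0.52527419 0.03330544 0.06110145] [0.52536764 0.03326059] [ 0.08428293  0.04581437 -1.53004519] 8.4167
10.375
```

View pics/w_push.png

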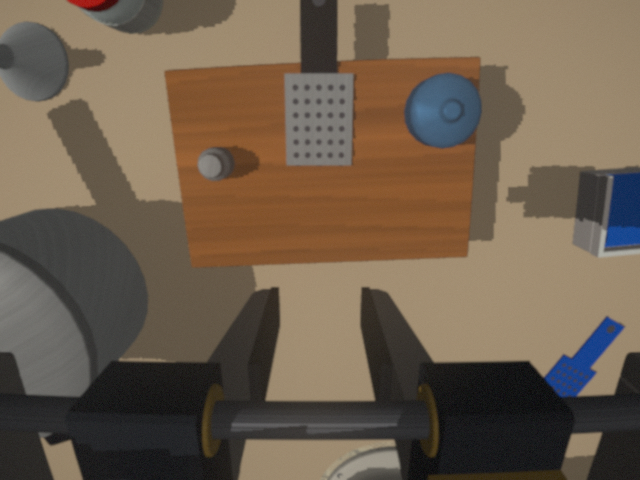

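The handle now sticks out past the far edge: handle at (319,30), blade at (320,119), block edge at y≈65. I measure it again.

Run:
```python
from fit import *
c=load("pics/w_push.npz"); H,S,V=cv2.split(cv2.cvtColor(c["color"],cv2.COLOR_RGB2HSV))
m=((S<60)&(V>90)).astype(np.uint8)*255
cn=big(m,(260,60,380,185));r,b=rect(c,cn,.063);print("blade",r);print(b)
m=((V<75)).astype(np.uint8)*255
r2,b2=rect(c,big(m,(290,0,350,85)),.063);print("handle",r2);print(b2)
a=np.array(r2[0])-np.array(r[0]);print("yaw",np.arctan2(a[1],a[0]))
yaw=-np.radians(90-r[2]) if r[2]>45 else np.radians(r[2]);print(yaw)
mid=np.array(r[0])/1000+.0375*np.array([np.cos(yaw),np.sin(yaw)]);print("mid",mid)
u=np.array([np.cos(yaw),np.sin(yaw)])
for d in(.015,.02,.03,.08):
    p=mid+d*u; print(d,p,"past edge mm",1000*(p[0]-(.6118+(p[1]+.1321)*.1108))*np.cos(.11))
P=cast(c,[(166,72),(480,57)],.06);print(P)
```

```text
blade ((577.8720092773438, 25.55573081970215), (64.02782440185547, 84.2840805053711), 81.5917739868164)
[[ 0.5315  0.    ]
 [ 0.6149 -0.0123]
 [ 0.6242  0.0511]
 [ 0.5409  0.0634]]
handle ((650.6402587890625, 14.440982818603516), (33.493892669677734, 61.245094299316406), 81.54426574707031)
[[ 0.6179  0.0024]
 [ 0.6785 -0.0066]
 [ 0.6834  0.0265]
 [ 0.6228  0.0355]]
yaw -0.15157025739715577
-0.14675122818188985
mid [0.615  0.0201]
0.015 [0.6298 0.0179] past edge mm 1.3816400383663594
0.02 [0.6348 0.0171] past edge mm 6.3785211680289615
0.03 [0.6446 0.0157] past edge mm 16.372283427353835
0.08 [0.6941 0.0084] past edge mm 66.3410947239792
[[ 0.6437  0.1624  0.06  ]
 [ 0.6135 -0.1332  0.06  ]]
```

Run:
```python
from h import *
yaw=-.147; u=np.array([np.cos(yaw),np.sin(yaw)]); mid=np.array([.615,.0201]); g=mid+.032*u
rot=[np.pi,0,yaw]
servo_line([*g,.17],rot,feed=.2)
set_gripper(.75)
servo_line([*g,.09],rot,feed=.15)
hit=servo_line([*g,.0425],feed=.06,force_limit=6)
s=sense();print(hit,s["position"],g,s["ft_force"],s["finger_gap"])
if not hit:
    set_gripper(0.0)
    s=sense();print(s["position"],s["ft_force"],s["torque"],s["finger_gap"],"expect",34/92)
    snap("wrist","pics/w_pinch.png")
print(s["time"])
```

```text
False [0.6470718  0.01534884 0.04295997] [0.64665488 0.01541292] [0.19286435 0.05737426 0.03674447] 0.74875528321918
[0.64675381 0.01547841 0.04262003] [ 0.56406868  0.83505011 -0.52171113] [ 0.12614985 -0.02612078 -0.0223626 ] 0.35743807572792363 expect 0.3695652173913043
14.35
```

View pics/w_pinch.png

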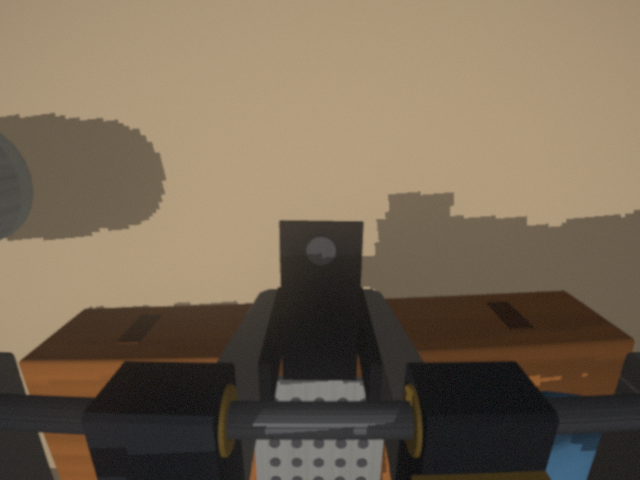

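The pads hold the handle by its side edges; its end is at (321,222) and it is centred between the fingers. The gap of 0.357 is about 33 mm, close to the handle's 34. I lift and look for droop.

Run:
```python
from h import *
p=sense()["position"]
servo_line([p[0],p[1],.075],feed=.04)
servo_line([p[0],p[1],.19],feed=.12);pause(.2)
snap("wrist","pics/w_lift.png");snap("scene","pics/s_lift.png")
s=sense();print(s["position"],s["ft_force"],s["torque"],s["finger_gap"],s["time"])
im=cv2.imread("pics/s_lift.png");cv2.imwrite("pics/s_liftc.png",cv2.resize(im[130:330,200:460],None,fx=3,fy=3))
```

```text
[0.64651362 0.01548218 0.18945189] [ 0.39180543 -0.06803003 -1.29913104] [ 0.08319195 -0.04594461 -0.0038288 ] 0.36070202174152 16.775
```

View pics/w_lift.png

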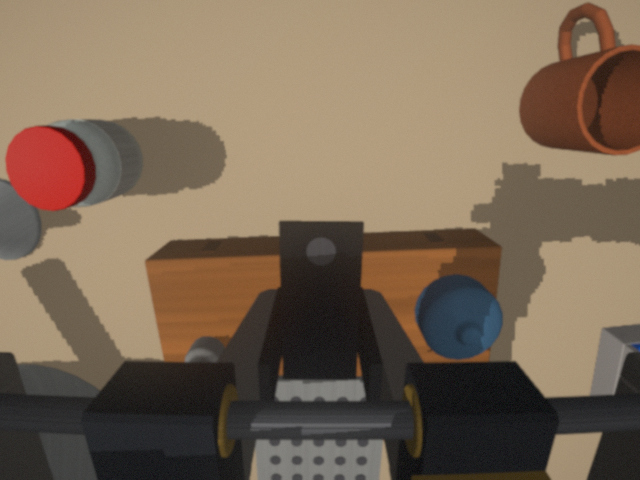

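View pics/s_liftc.png

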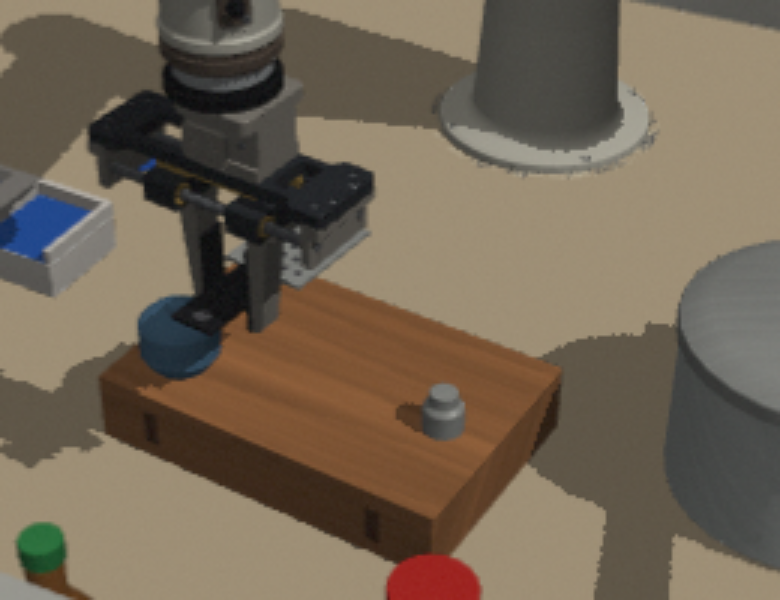

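Compared with the pinch picture, the handle end has not moved (280–363, y=222), so there is no slip or droop. I measure its exact position in the tool, then carry.

Run:
```python
from fit import *
for f,z in(("pics/w_lift.npz",.1895),("pics/w_pinch.npz",.0426)):
    c=load(f); V=c["color"].max(2)
    g=np.array([.6465,.0155]) if "lift" in f else np.array([.6468,.0155]);yaw=-.147;R=np.array([[np.cos(yaw),np.sin(yaw)],[-np.sin(yaw),np.cos(yaw)]])
    P=cast(c,[(279.5,221.5),(362.5,221.5),(275,380),(367,380)],z+.019+.0015)[:,:2]
    print((P-g)@R.T*1000)
bay=np.array([.4767,-.315]);yw=-.058;u=np.array([np.cos(yw),np.sin(yw)])
t=bay+.0315*u; print(t)
p=sense()["position"]
print(ik([*t,.02],[np.pi,0,yw]))
servo_line([*t,.19],[np.pi,0,yw],feed=.15)
servo_line([*t,.065],[np.pi,0,yw],feed=.1);pause(.3)
snap("top","pics/t_above.png");snap("wrist","pics/w_above.png");snap("scene","pics/s_above.png")
s=sense();print(s["position"],s["tcp_rot"],s["ft_force"],s["time"])
im=cv2.imread("pics/s_above.png");cv2.imwrite("pics/s_abovec.png",cv2.resize(im[110:290,100:330],None,fx=3.3,fy=3.3))
im=cv2.imread("pics/t_above.png");cv2.imwrite("pics/t_abovec.png",cv2.resize(im[180:320,380:540],None,fx=4,fy=4))
```

```text
[[ 47.1499  14.8907]
 [ 47.1723 -18.5484]
 [-28.6472  19.4865]
 [-28.5929 -23.3351]]
[[ 47.1335  14.9141]
 [ 47.1582 -18.6484]
 [-28.8403  19.5028]
 [-28.7827 -23.4375]]
[ 0.5081 -0.3168]
[-0.7591  0.4392  1.665  -0.      1.0374  0.8697]
[ 0.5082 -0.3168  0.065 ] [ 3.1416 -0.     -0.058 ] [-0.0533  0.2789 -0.9426] 21.175
```

View pics/s_abovec.png

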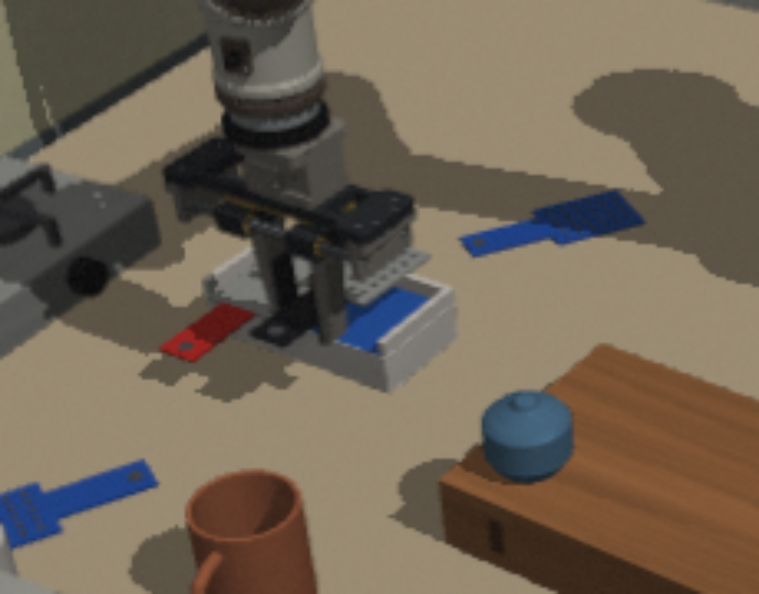

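View pics/w_above.png

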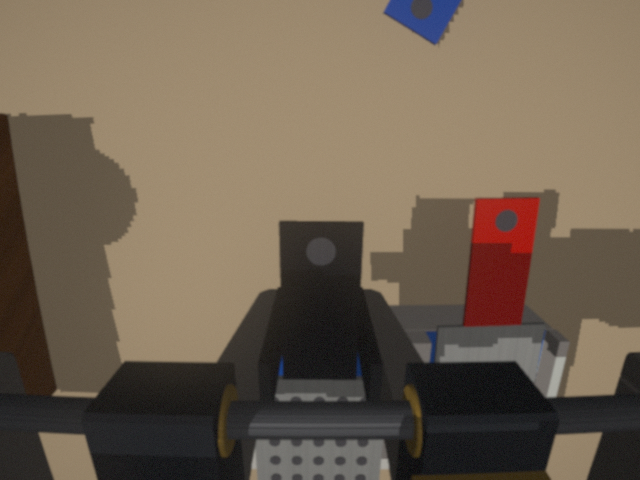

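View pics/t_abovec.png

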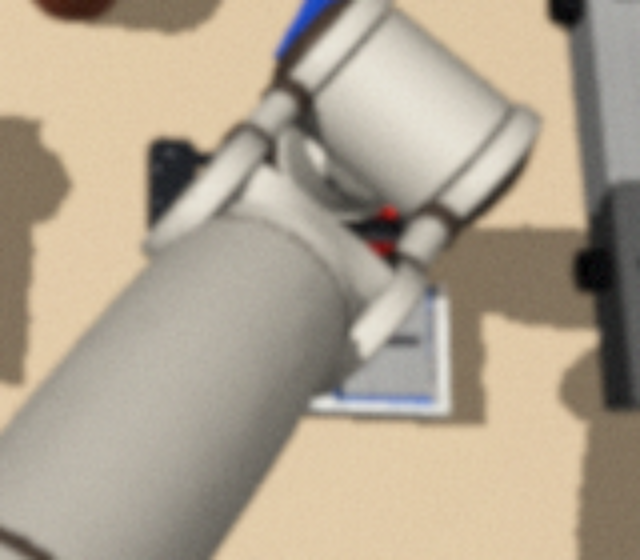

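The grater hangs level above the free bay. One disagreement: the handle is centred between the fingers, yet the wrist calibration puts it about 1.6 mm to the right. The top view also puts everything about 3 mm further left. So the wrist camera has a lateral bias of about 1.6 mm. The pinch centring cancelled it for the grater but not for the bay, so I shift the placing 1.6 mm left and lower gently.

Run:
```python
from fit import *
bay=np.array([.4767,-.315]);yw=-.058;u=np.array([np.cos(yw),np.sin(yw)]);l=np.array([-u[1],u[0]])
t=bay+.0325*u+.0016*l
servo_line([*t,.045],[np.pi,0,yw],feed=.05)
servo_line([*t,.028],[np.pi,0,yw],feed=.03);pause(.2)
s=sense();print(s["position"],s["ft_force"],s["torque"])
hit=servo_line([*t,.0172],feed=.008,force_limit=2.5)
s=sense();print(hit,s["position"],s["ft_force"],s["torque"],s["time"])
snap("scene","pics/s_down.png");snap("wrist","pics/w_down.png")
im=cv2.imread("pics/s_down.png");cv2.imwrite("pics/s_downc.png",cv2.resize(im[150:250,130:260],None,fx=6,fy=6,interpolation=cv2.INTER_CUBIC))
```

```text
[ 0.5094 -0.3155  0.0283] [-0.1242 -0.3432 -0.6599] [ 0.0381 -0.0167  0.0138]
True [ 0.5092 -0.3152  0.018 ] [ 1.3167 -0.174   3.0744] [-0.0996 -0.0958 -0.0345] 23.775
```

View pics/s_downc.png

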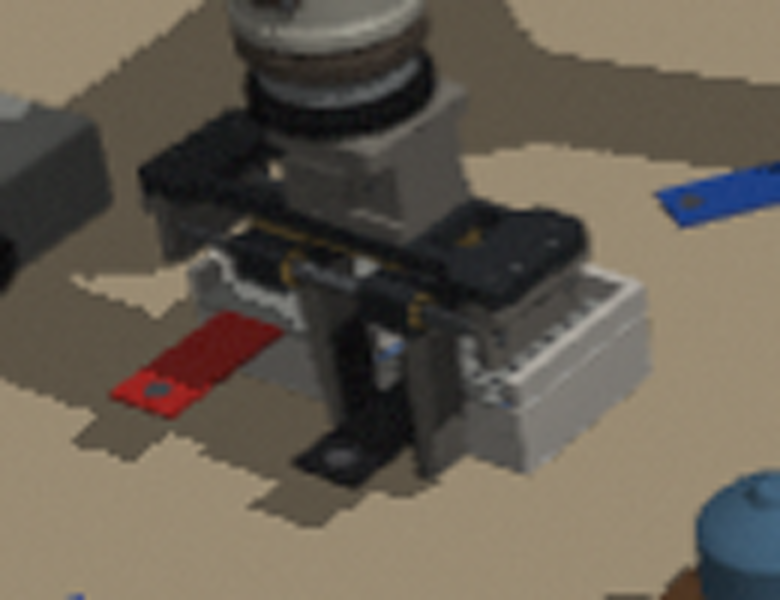

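View pics/w_down.png

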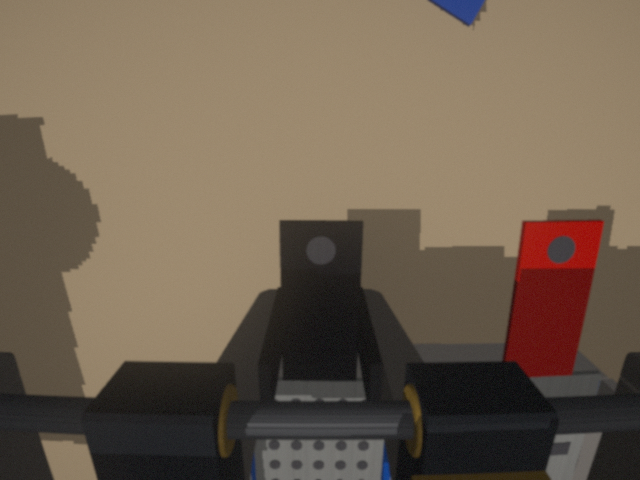

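Contact came at sheet height ≈37 mm, which is floor level, and blue floor shows on both sides of the blade at (254,468) and (386,468). I release, back off and look.

Run:
```python
from fit import *
p=sense()["position"]
set_gripper(.62)
s=sense();print(s["finger_gap"],s["ft_force"])
servo_line([p[0],p[1],.10],feed=.08)
u=np.array([np.cos(-.058),np.sin(-.058)])
goto([p[0]-.05,p[1]+.0,.27],[np.pi,0,-.058]);pause(.2)
c=snap("wrist","pics/w_end.png");print(sense()["time"])
im=cv2.imread("pics/w_end.png");cv2.imwrite("pics/w_endc.png",cv2.resize(im[60:290,230:480],None,fx=2.6,fy=2.6,interpolation=cv2.INTER_CUBIC))
```

```text
0.6230400976025222 [ 0.073  -0.9499  0.5117]
26.5833
```

View pics/w_end.png

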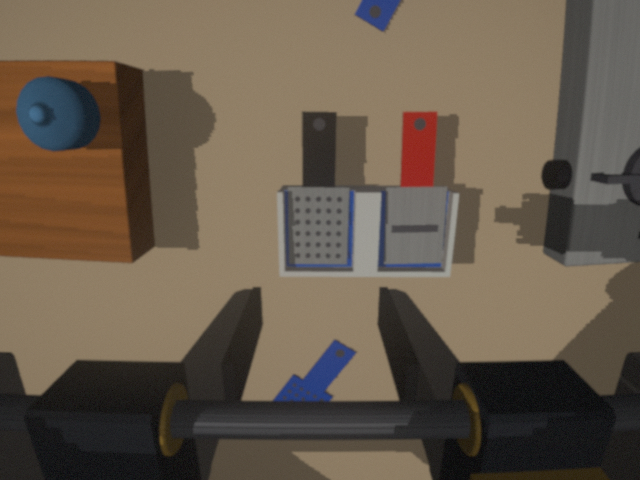

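View pics/w_endc.png

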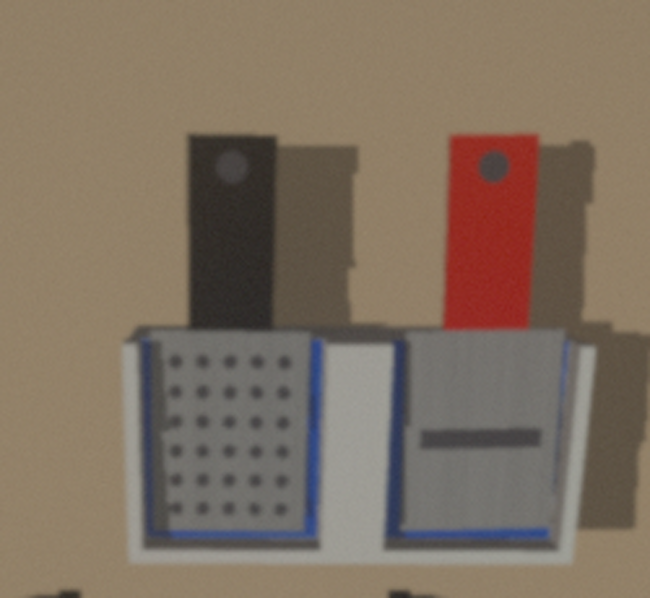

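The grater lies in the bay with blue floor on both sides (crop x≈147 and x≈316) and at the end wall (y≈535). The end-wall gap matches the slicer's. I check the numbers and the other objects.

Run:
```python
from fit import *
c=load("pics/w_end.npz")
q=lambda L:[(230+(a+.5)/2.6-.5,60+(b+.5)/2.6-.5) for a,b in L]
P=cast(c,q([(122,344),(597,347),(573,563),(129,562)]),.05)[:,:2]
M=np.array([(46,93),(46,-93),(-46,-93),(-46,93)])/1000
mc,pc=M.mean(0),P.mean(0);h=(M-mc).T@(P-pc);t=np.arctan2(h[0,1]-h[1,0],h[0,0]+h[1,1])
R=np.array([[np.cos(t),-np.sin(t)],[np.sin(t),np.cos(t)]]);o=pc-R@mc
G=cast(c,q([(189,135),(277,135),(312,332),(305,530),(153,532)]),.039)[:,:2]
print("caddy",t,o);print("grater in caddy mm: handle end L,R; blade FR, RR, RL");print((G-o)@R*1000)
S=cast(c,q([(450,135),(540,135)]),.039)[:,:2];print("slicer end",(S-o)@R*1000)
goto([.35,-.45,.3],[np.pi,0,0.2]);c=snap("top","pics/t_end.png");print(sense()["time"])
```

```text
caddy -0.06000511914843986 [ 0.4286 -0.3625]
grater in caddy mm: handle end L,R; blade FR, RR, RL
[[124.4778  67.0118]
 [124.5566  33.4946]
 [ 49.1475  18.3952]
 [-35.3817  19.2282]
 [-36.5718  84.0173]]
slicer end [[125.0865 -32.5389]
 [125.566  -67.1617]]
27.3667
```

View pics/t_end.png

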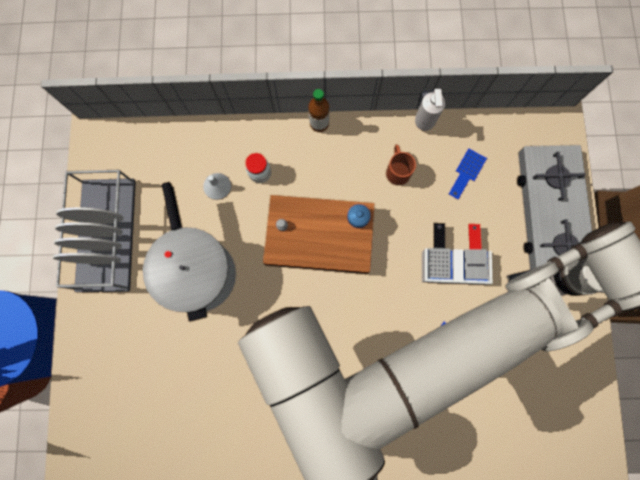

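In the caddy frame, the blade spans y≈19–84 between walls at 13 and 87, its end is 4–5 mm from the end wall, and the handle end is at x=124.5 (ideal 125). In the top view the salt cellar (359,216), weight (282,225), slicer, mug, jar and funnel are all where they started. I hand the job in.

Run:
```python
from cell import *
print(finish_job(), sense()["time"])
```

```text
the job is handed in; nothing more can be done
the job is handed in; nothing more can be done
```

The grater is put away in the free bay and the job is handed in, at about 27 s on the robot's clock.

**What I did:** I pushed the grater from behind with two fingertips until its handle stuck out 66 mm past the block's edge. I then pinched the handle from above by its side edges, carried the grater over without any slip showing, and lowered it until it touched the bay floor at the right height. Then I let go.

**Last checks:** The blade lies between the side walls with about 3 mm and 6 mm to spare, and its end is 4–5 mm from the end wall. The handle sticks out of the open end to within 0.5 mm of the ideal. The slicer and the other loose things look unmoved in the top view.

**One disagreement:** The wrist camera read about 1.6 mm to the right of where the grater sat in the fingers, and the top view differed from it by 3–5 mm. I shifted the placing 1.6 mm to the left for this. The final picture still showed blue floor on both sides of the blade.

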